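# Open the safety-capped solvent bottle

### The job

Open the solvent bottle on the electronics bench: press its safety cap down against the spring until you feel it bottom, keep it pressed and turn it anticlockwise (seen from above) until it comes up against its stop, then lift it off and set it down gently, grip bar up, flat inside the square metal tray. Do not ram, wrench or tug the cap against the bottle, and leave the other things on the bench where they are.

Things in the scene. Friction and masses are not known exactly. Their poses are not given: they have to be found in the camera images.
- cap: Grey plastic safety cap, 68 mm across, loose, 40 to 85 g, at first locked on the bottle. Origin: centre of its skirt's lower rim; z up. Its flat top plate (radius 34 mm) lies 28 mm above the origin. On it stands a grip bar along the cap's x axis: 48 mm long, 14 mm thick (along y), 24 mm tall. Fingers can grip the bar and push on the plate beside it at once. Over 50 N between cap and bottle does damage.
- cap_grip (a point): Point on the cap's axis at mid-height of the grip bar, 40 mm above the cap's origin (12 mm above the plate).
- seal (a joint): How far the cap has pushed down the spring seal in the bottle's neck (m): 0 at first, also when the cap is off. The spring resists with 6 N at first and 0.5 N more per mm. After 2.5 to 7.5 mm (hidden, differs by bottle) the cap's lugs are below the locking teeth; 2.5 mm further, at 8.5 to 11 N, the skirt meets a hard flange. Turning needs the cap held down in those last 2.5 mm or lightly on the flange.
- bottle_neck (a point): Centre of the locked cap's lower rim. Locked, the cap's x axis is along the bottle's x (within 2 degrees). Held down, it turns anticlockwise seen from above up to a hard stop 53 to 85 degrees on (hidden, differs by bottle). Only in the last 8 degrees before the stop does it lift off; best back off 2 or 3 degrees first. Not pressed, or turned clockwise, it is blocked within 5 degrees. 2 mm of play sideways.
- bottle: White round plastic solvent bottle, 94 mm across, fixed on a square steel base plate 116 mm wide screwed to the bench. Origin: centre of the base plate's underside, z up. The locked cap's origin lies 112 mm above it on the axis; with the cap off, the neck and its black spring seal reach up to 136 mm.
- tray: Square shallow aluminium tray, 130 mm outside, 18 mm high, walls 4 mm thick, fixed. Origin: centre of its underside; sides along its x and y axes.
- tray_in (a point): Centre of the tray's inner floor.
- pcb: Green circuit board 75 x 55 mm, up to 12 mm high, lying on the mat between bottle and tray; origin: centre of its underside. To be left alone.
- spool: Solder spool, 56 mm across and 34 mm high, standing on the mat; origin: centre of its underside. To be left alone.
- tweezers: Dark steel tweezers, 120 mm long and 5 mm high, lying on the mat; origin: near the middle of the underside. To be left alone.
- syringe: Flux syringe, about 150 mm long with plunger and needle and 14 mm high, lying on the mat; origin: middle of the barrel's underside. To be left alone.
- driver: Screwdriver with a red handle, about 160 mm long, lying behind the mat; origin: its underside. To be left alone.
- jar: Small closed jar, 60 mm across and 75 mm high, standing behind the mat; origin: centre of its underside. To be left alone.
- dish: Small white ceramic bowl, 70 mm across and 25 mm high, behind the mat; origin: centre of its underside. To be left alone.
There are look-alikes about, which are no part of the job. There is more than one size of the tray; the one meant has the size given above.

How it is judged (in metres and radians):
On the way, in this order (a step that is already met when the one before it is completed fails the run):
1. the cap is pressed down at least 2 mm against its spring while still locked (z of cap in the frame of bottle below 0.11 m and angle between the x axis of cap and the x axis of bottle, either way round below 0.3 rad), for 0.1 s.
2. the cap, still on the neck, is turned past the teeth (at least 43 degrees) (angle between the x axis of cap and the x axis of bottle, either way round above 0.75 rad and z of cap in the frame of bottle below 0.116 m), for 0.1 s.
3. the cap is lifted clear of the neck (z of cap in the frame of bottle above 0.14 m), for 0.1 s.
At the end, for the whole second after the job is handed in: The cap lies flat on the tray's inner floor, grip bar up (within 0.1 rad), its centre within 40 mm of the tray's centre, released and at rest (horizontal distance between cap and tray_in below 0.04 m and z of cap in the frame of tray_in below 0.004 m and angle between cap's own z axis and vertical below 0.1 rad and linear speed of cap below 0.02 m/s); the robot touches nothing.
It fails at once if more than 50 N between the cap and the bottle (rammed, wrenched or tugged) (contact force between cap and bottle above 50 N).
It fails at once if the cap is dropped: faster than 0.5 m/s while nothing holds it (linear speed of cap above 0.5 m/s and contact force between the fingers and cap below 0.1 N).
It fails at once if one of the other loose things on the bench is moved by more than 15 mm (distance of any of pcb, spool, tweezers, syringe, driver, jar, dish from where it was at the start of the episode above 0.015 m).
It also fails if it takes over 72 s, if anything falls off the work surface, if the arm or the gripper's body presses on something with over 40 N, if the wrist force passes 120 N, or if a joint passes its speed limit or range.

### The arm

A 6-joint arm with a two-finger parallel gripper is mounted at the origin on the work surface. World frame = base frame: x ahead of the robot, y to its left, z up, the work surface at z = 0. Lengths are in m, angles in degrees, forces in N, time in s.
With the tool pointing down it reaches from about 0.3 to 0.75 m from the base axis. Payload 8.5 kg.
Tool frame: the origin (TCP) lies midway between the tips of the shut fingers; the grasp point (between the pads) lies 19 mm behind it (env.hold_point_z is the distance from the TCP to the grasp point, in m); z points along the fingers, y is the line along which they close (so a half turn about z gives the same grasp; the last joint's range is limited). The gripper opens to 85 mm and grips with 20 to 120 N. Pads are 22 mm wide; open, the fingers measure 114 mm over their backs; the gripper's body (76 mm by 85 mm) begins 54 mm behind the grasp point. The pads swing forward as they close: fully open they stand 13 mm farther back than shut.
Start: joints at [-84.586, 21.807, 74.336, -0, 83.858, -12.336], TCP at [0.168, -0.524, 0.231] pointing down, gripper open.
Joint ranges: [-178.18, 178.18], [-50.72, 133.34], [12.68, 142.11], [-81.47, 261.47], [9.98, 163.14], [-165.26, 165.26]. Speed limits (degrees/s): [136.94, 136.94, 180, 180, 180, 180].

### API

Orientations are given as a 3x3 rotation matrix whose columns are the frame's x, y, z axes.
In Python, from rig import observe, get_image, camera_info, env gives the robot as it stands.
- The arm moves only by the tool drive_tool, never from a script. Its arguments are lists of equal length, an entry for each row: "offset": the shift along the tool's x, y, z in units of 40 mm (1.0 is 40 mm), a list of three; "turn": the turn, a rotation vector about the tool's x, y, z in units of 6 degrees (1.0 is 6 degrees), a list of three; "hand": the opening, from 0 (shut) to 1 (fully open). A call has exactly 10 rows; each row shifts and turns the commanded pose from where the row before left it, along the tool's axes as they then stand; what a row does not reach is not made up. A row lasts 1/8 s, in which the tool goes at most 62.5 mm and 10.7 degrees, less where a joint would pass 70% of its speed; a pose out of reach is approached as far as the arm can. A call is refused whole if a number of a shift passes 1 or a number of a turn 1, either way. A call with a gripper value outside its range is refused whole. The fingers move at their own pace and stop on an object; "newtons" is the grip in N (left out, the last holds). Time passes only in rows, so rows that do not move let the fingers close, or fill a call up. It gives the time, the measured TCP pose, the force, the opening and the grip force at its end, in the units of the state.
- observe(): the state, without advancing time (a new reading comes with each control period).
- get_image(name): name is "scene" or "top" or "wrist"; returns the picture (480x640x3 uint8, blue, green, red); there is no depth.
- camera_info(name): a dict with "fx", "fy", "cx", "cy" (pixels), "k1" (the pictures are not rectified: a ray, as slopes to the right and down, at radius r is drawn at 1 + k1 r^2 times it, then the intrinsics apply), "world_to_cam" (4x4, takes a point from world to camera coordinates). Camera axes: x right, y down, z forward; pixel columns grow to the right and rows downward; lengths in m; the calibration is good to about 2 mm. A picture is of the moment at which its call begins: read the wrist's pose just before it. camera_info takes no time and is no camera call; for the wrist camera it gives the pose at the moment of the call.
- env.close_job(): hands the job in; it is judged then, once.
The state is a dict: "time_s": time; "q": joint angles; "qvel": joint speeds; "joint_efforts": joint torques, N m; "position": TCP position; "tool_rot": TCP orientation; "ft_force": force on the tool from outside, world axes, zero at the start; "wrist_torque": the same for the moment, N m; "grip_width": finger opening in m; "gripper_force": force on a finger pad.
Only numpy, scipy, OpenCV 4.12 (cv2) and the standard library are available. Lean on these libraries where they do the work, as an engineer would, in place of code of your own. Each camera call takes 0.05 s, during which the arm holds its last target. There are 200 camera calls.

## Working session

There is one attempt and no reset: what is moved stays moved. The work goes in short steps, Python scripts to look and compute and a tool call to move; the robot and the scene stay as the last step left them, time stands still between calls to the robot, and variables do not carry over. Pictures are saved under pics/ and viewed, at most 10 in all, crops included, and the job is handed in when it is done.

Besides the shell and the picture viewer there is one more tool, called after "Call:" as name(argument=value, ...) on one line, values as JSON. drive_tool: Moves the arm, as the interface text tells. Its arguments: {"type":"object","properties":{"offset":{"type":"array"},"turn":{"type":"array"},"hand":{"type":"array"},"newtons":{"type":"number"}},"required":["offset","turn","hand"]}

```bash
mkdir -p pics
python3 - <<'E'
from rig import *
import cv2,numpy as np
s=observe();print(s['time_s'],s['position'],s['tool_rot'],s['grip_width'],env.hold_point_z)
for n in("scene","top"):
    im=get_image(n);cv2.imwrite(f"pics/{n}0.png",im)
    c=camera_info(n);print(n,c)
E
```

```text
0.0 [ 0.16764892 -0.52352284  0.23070517] [[ 9.52388737e-01  3.04886334e-01 -1.28125243e-04]
 [ 3.04886187e-01 -9.52387660e-01  1.46924712e-03]
 [ 3.25928469e-04 -1.43835803e-03 -9.99998912e-01]] 0.08548624116048646 0.0187
scene {'fx': 544.9599668372908, 'fy': 544.9599668372908, 'cx': 319.934995694336, 'cy': 242.65365166602683, 'k1': 0.04862576164933532, 'world_to_cam': array([[-4.34587953e-01,  9.00628145e-01,  1.50211617e-03,
         1.14845844e-01],
       [ 6.44721961e-01,  3.12267017e-01, -6.97726955e-01,
        -2.62541604e-01],
       [-6.28861594e-01, -3.02255282e-01, -7.16362227e-01,
         1.54443834e+00],
       [ 0.00000000e+00,  0.00000000e+00,  0.00000000e+00,
         1.00000000e+00]])}
top {'fx': 565.7707011110828, 'fy': 565.7707011110828, 'cx': 317.8003346532352, 'cy': 239.21643574312986, 'k1': -0.07638746471978573, 'world_to_cam': array([[ 0.00877155, -0.99967461,  0.02395278,  0.07323688],
       [-0.98497473, -0.0127692 , -0.1722258 ,  0.49442625],
       [ 0.17247562, -0.0220822 , -0.98476623,  1.48310833],
       [ 0.        ,  0.        ,  0.        ,  1.        ]])}
```

View pics/top0.png

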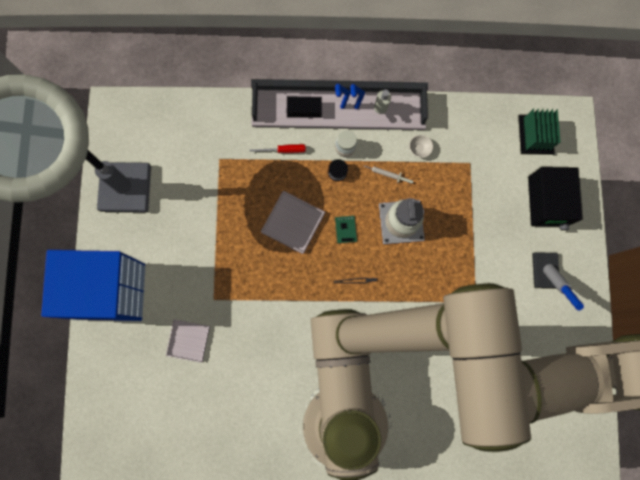

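View pics/scene0.png

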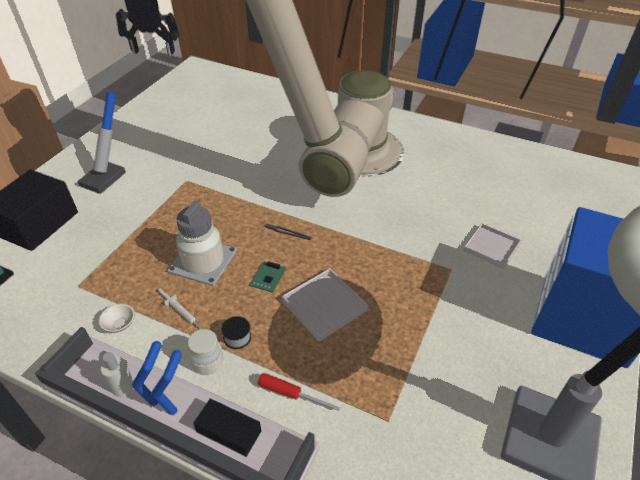

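The top view shows the bottle on its base plate near (402,222), the cap near (408,212) and the large tray near (295,221). In the scene view the cap is near (195,218) and the tray near (325,303). Next I'll enlarge both.

```bash
cat > h.py <<'E'
import numpy as np,cv2
from rig import *
def ray(n,uv,c=None):
    c=c or camera_info(n)
    K=np.array([[c['fx'],0,c['cx']],[0,c['fy'],c['cy']],[0,0,1]])
    p=cv2.undistortPoints(np.array([[uv]],float),K,np.array([c['k1'],0,0,0,0.]))[0,0]
    T=c['world_to_cam'];R=T[:3,:3]
    return -R.T@T[:3,3], R.T@np.array([p[0],p[1],1])
def plane(n,uv,z,c=None):
    o,d=ray(n,uv,c);return o+d*(z-o[2])/d[2]
def proj(n,P,c=None):
    c=c or camera_info(n);T=c['world_to_cam'];p=T[:3,:3]@np.array(P)+T[:3,3]
    s=p[:2]/p[2];s=s*(1+c['k1']*(s@s));return np.array([c['fx']*s[0]+c['cx'],c['fy']*s[1]+c['cy']])
E
python3 - <<'E'
from h import *
a=cv2.imread('pics/top0.png')[185:260,255:435];b=cv2.imread('pics/scene0.png')[195:345,150:380]
a=cv2.resize(a,None,fx=3.5,fy=3.5,interpolation=cv2.INTER_CUBIC);b=cv2.resize(b,None,fx=2.2,fy=2.2,interpolation=cv2.INTER_CUBIC)
o=np.zeros((600,640,3),np.uint8);o[:a.shape[0],:a.shape[1]]=a;o[265:265+b.shape[0],:b.shape[1]]=b
cv2.imwrite('pics/c1.png',o)
print(plane('top',(402,222),0),plane('top',(408,212),.16),plane('top',(295,221),.018),plane('scene',(325,303),.018),plane('scene',(195,218),.15))
E
```

```text
[ 5.52974685e-01 -1.57814330e-01 -2.22044605e-16] [ 0.5455169  -0.14551826  0.16      ] [0.54788854 0.14126942 0.018     ] [0.5499971  0.14960951 0.018     ] [ 0.56026088 -0.14382992  0.15      ]
```

View pics/c1.png

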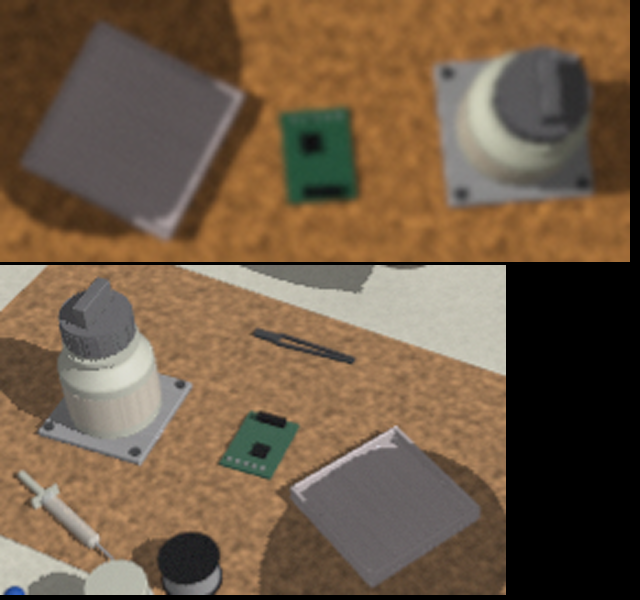

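Run:
```python
from h import *
f=lambda u,v:(255+(u+.5)/3.5-.5,185+(v+.5)/3.5-.5)
g=lambda u,v:(150+(u+.5)/2.2-.5,195+(v-265+.5)/2.2-.5)
P=[plane('top',f(*p),.018)[:2] for p in [(102,22),(244,95),(170,240),(22,162)]]
print('tray',np.round(P,4),np.mean(P,0),[np.linalg.norm(P[i]-P[i-1]) for i in range(4)])
P=[plane('scene',g(*p),.018)[:2] for p in [(397,427),(480,511),(373,586),(290,490)]]
print('traysc',np.round(P,4),np.mean(P,0))
B=[plane('top',f(*p),.006)[:2] for p in [(434,66),(448,208),(592,192)]]
print('base',np.round(B,4),(B[0]+B[2])/2,np.degrees(np.arctan2(*(B[0]-B[1])[::-1])),np.degrees(np.arctan2(*(B[2]-B[1])[::-1])),np.linalg.norm(B[0]-B[1]))
B=[plane('scene',g(*p),.006)[:2] for p in [(40,432),(138,462),(190,382)]]
print('basesc',np.round(B,4),(B[0]+B[2])/2,np.degrees(np.arctan2(*(B[0]-B[1])[::-1])),np.degrees(np.arctan2(*(B[2]-B[1])[::-1])))
b=[plane('top',f(*p),.164+.006)[:2] for p in [(546,54),(552,122)]]
print('bar',b,np.degrees(np.arctan2(*(b[0]-b[1])[::-1])))
b=[plane('scene',g(*p),.164+.006)[:2] for p in [(77,317),(104,285)]]
print('barsc',b,np.degrees(np.arctan2(*(b[0]-b[1])[::-1])))
c=camera_info('wrist');s=observe();R=s['tool_rot'];T=c['world_to_cam'];print(R.T@T[:3,:3].T, R.T@(-T[:3,:3].T@T[:3,3]-s['position']),c['fx'])
print(s['q'])
```

```text
tray [[0.6328 0.1738]
 [0.575  0.0606]
 [0.4586 0.1175]
 [0.5189 0.2342]] [0.54629869 0.14651885] [np.float64(0.12895728439381535), np.float64(0.12707241819118412), np.float64(0.12957978692394864), np.float64(0.13136281772347833)]
traysc [[0.4577 0.1185]
 [0.5195 0.2339]
 [0.6392 0.1794]
 [0.5755 0.0602]] [0.54796648 0.14799651]
base [[ 0.6037 -0.0918]
 [ 0.4886 -0.1018]
 [ 0.5029 -0.2169]] [ 0.55332107 -0.15438579] 4.933122441970475 -82.90798827983718 0.11553717767594
basesc [[ 0.6114 -0.2085]
 [ 0.6017 -0.0975]
 [ 0.4857 -0.1095]] [ 0.54854053 -0.15901246] -85.02008937239621 -174.0833903641265
bar [array([ 0.57405306, -0.1509724 ]), array([ 0.52422423, -0.15424305])] 3.7553824083623804
barsc [array([ 0.58642368, -0.14641728]), array([ 0.53921057, -0.14957944])] 3.831746554867422
[[-4.28894797e-04 -9.57706713e-01 -2.87745838e-01]
 [ 9.99999823e-01 -2.92097937e-04 -5.18341350e-04]
 [ 4.12369025e-04 -2.87746009e-01  9.57706669e-01]] [ 0.07291834 -0.00070132 -0.14299441] 403.22976721513584
[-8.45859362e+01  2.18376062e+01  7.43789441e+01 -1.63688602e-03
  8.38583322e+01 -1.23359035e+01]
```

Call:
drive_tool(offset=[[1, -0.49, -0.1], [1, -0.49, -0.1], [1, -0.49, -0.1], [1, -0.49, -0.1], [1, -0.49, -0.1], [1, -0.49, -0.1], [1, -0.49, -0.1], [1, -0.49, -0.1], [1, -0.49, -0.1], [1, -0.49, -0.1]], turn=[[0, 0, 0], [0, 0, 0], [0, 0, 0], [0, 0, 0], [0, 0, 0], [0, 0, 0], [0, 0, 0], [0, 0, 0], [0, 0, 0], [0, 0, 0]], hand=[1, 1, 1, 1, 1, 1, 1, 1, 1, 1])

```text
time_s: 1.35
position: [0.4897, -0.2139, 0.2712]
tool_rot: [[0.952, 0.305, -0.001], [0.305, -0.952, 0.0], [-0.0, -0.001, -1.0]]
ft_force: [-0.4, -0.7, -0.6]
grip_width: 0.0855
gripper_force: 0.0
```

Call:
drive_tool(offset=[[0.97, -0.46, 0.1], [0.97, -0.46, 0], [0, 0, 0], [0, 0, 0], [0, 0, 0], [0, 0, 0], [0, 0, 0], [0, 0, 0], [0, 0, 0], [0, 0, 0]], turn=[[0, 0, 0], [0, 0, 0], [0, 0, 0.7], [0, 0, 0.7], [0, 0, 0.73], [0, 0, 0], [0, 0, 0], [0, 0, 0], [0, 0, 0], [0, 0, 0]], hand=[1, 1, 1, 1, 1, 1, 1, 1, 1, 1])

```text
time_s: 2.6
position: [0.5516, -0.1565, 0.2673]
tool_rot: [[0.996, 0.087, -0.0], [0.087, -0.996, 0.0], [-0.0, -0.0, -1.0]]
ft_force: [0.1, 0.1, -0.4]
grip_width: 0.0854
gripper_force: 0.0
```

Run:
```python
from h import *
s=observe();c=camera_info('wrist');im=get_image('wrist');cv2.imwrite('pics/w0.png',im)
np.save('w0.npy',c,allow_pickle=True)
print(s['time_s'],s['position'],s['tool_rot'],s['q'],s['ft_force'])
```

```text
2.6 [ 0.5515564  -0.15650543  0.26730875] [[ 9.96226431e-01  8.67922664e-02 -3.69590587e-05]
 [ 8.67922674e-02 -9.96226431e-01  2.67035729e-05]
 [-3.45019275e-05 -2.98105656e-05 -9.99999999e-01]] [-2.76677318e+01  2.29542143e+01  6.65339158e+01  3.71776813e-04
  9.05144558e+01  5.73531764e+01] [ 0.0916729   0.13024305 -0.40343023]
```

View pics/w0.png

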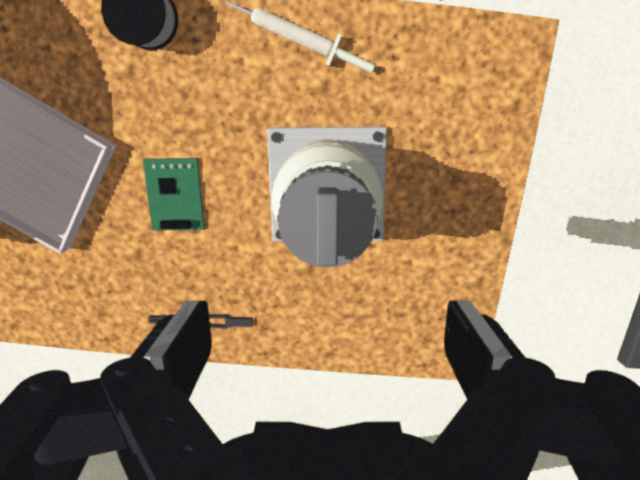

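The wrist view shows the cap plate as a circle about (327,216), radius 49. The grip bar runs nearly vertically, about u 317–337 and v 188–265.

Run:
```python
from h import *
c=np.load('w0.npy',allow_pickle=True).item()
im=cv2.imread('pics/w0.png');print('plate',plane('wrist',(327,216),.14,c))
for v in (200,215,230,245,258):
    row=cv2.GaussianBlur(im,(1,5),0)[v,295:360].astype(int).mean(1);d=np.diff(row)
    print(v,[295+i+.5 for i in np.argsort(-abs(d))[:5]],[int(d[i]) for i in np.argsort(-abs(d))[:5]])
B=[plane('wrist',p,.006,c)[:2] for p in [(267,128),(386,127),(273,241),(384,241)]]
print(np.round(B,4),np.mean(B,0))
```

```text
plate [ 0.55434601 -0.15525615  0.14      ]
200 [np.float64(336.5), np.float64(335.5), np.float64(337.5), np.float64(316.5), np.float64(318.5)] [-24, -18, -12, 11, -7]
215 [np.float64(336.5), np.float64(335.5), np.float64(316.5), np.float64(337.5), np.float64(318.5)] [-23, -22, 10, -8, -6]
230 [np.float64(335.5), np.float64(336.5), np.float64(334.5), np.float64(318.5), np.float64(316.5)] [-23, -18, -10, -8, 8]
245 [np.float64(335.5), np.float64(336.5), np.float64(334.5), np.float64(315.5), np.float64(318.5)] [-22, -19, -10, 9, -8]
258 [np.float64(337.5), np.float64(353.5), np.float64(344.5), np.float64(352.5), np.float64(335.5)] [32, 26, -19, 18, -17]
[[ 0.6032 -0.092 ]
 [ 0.6142 -0.2077]
 [ 0.4878 -0.1036]
 [ 0.4979 -0.2203]] [ 0.55075974 -0.15591394]
```

Call:
drive_tool(offset=[[0.025, -0.025, 0.7], [0, 0, 0.7], [0, 0, 0.7], [0, 0, 0.6], [0, 0, 0.3], [0, 0, 0.08], [0, 0, 0], [0, 0, 0], [0, 0, 0], [0, 0, 0]], turn=[[0, 0, 0], [0, 0, 0], [0, 0, 0], [0, 0, 0], [0, 0, 0], [0, 0, 0], [0, 0, 0], [0, 0, 0], [0, 0, 0], [0, 0, 0]], hand=[1, 1, 1, 1, 1, 1, 0.5, 0.5, 0.5, 0.5], newtons=60)

```text
time_s: 3.9
position: [0.5525, -0.1554, 0.1444]
tool_rot: [[0.996, 0.087, 0.0], [0.087, -0.996, -0.0], [0.0, 0.0, -1.0]]
ft_force: [-0.3, 0.2, -0.1]
grip_width: 0.0426
gripper_force: 0.0
```

Call:
drive_tool(offset=[[0, 0, 0], [0, 0, 0], [0, 0, 0], [0, 0, 0], [0, 0, 0], [0, 0, 0], [0, 0, 0], [0, 0, 0], [0, 0, 0], [0, 0, 0]], turn=[[0, 0, 0], [0, 0, 0], [0, 0, 0], [0, 0, 0], [0, 0, 0], [0, 0, 0], [0, 0, 0], [0, 0, 0], [0, 0, 0], [0, 0, 0]], hand=[0.4, 0.3, 0.2, 0.1, 0, 0, 0, 0, 0, 0], newtons=60)

```text
time_s: 5.15
position: [0.5525, -0.1554, 0.1443]
tool_rot: [[0.996, 0.087, 0.0], [0.087, -0.996, -0.0], [0.0, 0.0, -1.0]]
ft_force: [-1.7, 0.5, 4.0]
grip_width: 0.013
gripper_force: 59.1
```

Call:
drive_tool(offset=[[0, 0, 0.025], [0, 0, 0.025], [0, 0, 0.025], [0, 0, 0.025], [0, 0, 0], [0, 0, 0], [0, 0, 0], [0, 0, 0], [0, 0, 0], [0, 0, 0]], turn=[[0, 0, 0], [0, 0, 0], [0, 0, 0], [0, 0, 0], [0, 0, 0], [0, 0, 0], [0, 0, 0], [0, 0, 0], [0, 0, 0], [0, 0, 0]], hand=[0, 0, 0, 0, 0, 0, 0, 0, 0, 0], newtons=60)

```text
time_s: 6.4
position: [0.5525, -0.1554, 0.1405]
tool_rot: [[0.996, 0.087, 0.0], [0.087, -0.996, -0.0], [0.0, 0.0, -1.0]]
ft_force: [-1.6, 1.5, 6.1]
grip_width: 0.0126
gripper_force: 59.5
```

Call:
drive_tool(offset=[[0, 0, 0.025], [0, 0, 0.025], [0, 0, 0], [0, 0, 0], [0, 0, 0], [0, 0, 0], [0, 0, 0], [0, 0, 0], [0, 0, 0], [0, 0, 0]], turn=[[0, 0, 0], [0, 0, 0], [0, 0, 0], [0, 0, 0], [0, 0, 0], [0, 0, 0], [0, 0, 0], [0, 0, 0], [0, 0, 0], [0, 0, 0]], hand=[0, 0, 0, 0, 0, 0, 0, 0, 0, 0])

```text
time_s: 7.65
position: [0.5525, -0.1554, 0.1387]
tool_rot: [[0.996, 0.087, 0.001], [0.087, -0.996, -0.0], [0.0, 0.0, -1.0]]
ft_force: [-2.2, 0.4, 7.9]
grip_width: 0.0129
gripper_force: 59.6
```

Call:
drive_tool(offset=[[0, 0, 0.0125], [0, 0, 0.0125], [0, 0, 0], [0, 0, 0], [0, 0, 0], [0, 0, 0], [0, 0, 0], [0, 0, 0], [0, 0, 0], [0, 0, 0]], turn=[[0, 0, 0], [0, 0, 0], [0, 0, 0], [0, 0, 0], [0, 0, 0], [0, 0, 0], [0, 0, 0], [0, 0, 0], [0, 0, 0], [0, 0, 0]], hand=[0, 0, 0, 0, 0, 0, 0, 0, 0, 0])

```text
time_s: 8.9
position: [0.5525, -0.1554, 0.1382]
tool_rot: [[0.996, 0.087, 0.001], [0.087, -0.996, -0.001], [0.001, 0.001, -1.0]]
ft_force: [-4.0, 1.7, 10.7]
grip_width: 0.0127
gripper_force: 60.3
```

Call:
drive_tool(offset=[[0, 0, 0.0125], [0, 0, 0], [0, 0, 0], [0, 0, 0], [0, 0, 0], [0, 0, 0], [0, 0, 0], [0, 0, 0], [0, 0, 0], [0, 0, 0]], turn=[[0, 0, 0], [0, 0, 0], [0, 0, 0], [0, 0, 0], [0, 0, 0], [0, 0, 0], [0, 0, 0], [0, 0, 0], [0, 0, 0], [0, 0, 0]], hand=[0, 0, 0, 0, 0, 0, 0, 0, 0, 0])

```text
time_s: 10.15
position: [0.5525, -0.1555, 0.1381]
tool_rot: [[0.996, 0.087, 0.001], [0.087, -0.996, -0.001], [0.001, 0.001, -1.0]]
ft_force: [-5.5, 1.5, 15.0]
grip_width: 0.0127
gripper_force: 60.8
```

Call:
drive_tool(offset=[[-0.015, 0, -0.015], [0, 0, -0.015], [0, 0, 0], [0, 0, 0], [0, 0, 0], [0, 0, 0], [0, 0, 0], [0, 0, 0], [0, 0, 0], [0, 0, 0]], turn=[[0, 0, 0], [0, 0, 0], [0, 0, -0.3], [0, 0, -0.4], [0, 0, -0.4], [0, 0, -0.4], [0, 0, -0.5], [0, 0, 0], [0, 0, 0], [0, 0, 0]], hand=[0, 0, 0, 0, 0, 0, 0, 0, 0, 0])

```text
time_s: 11.4
position: [0.5525, -0.1557, 0.1386]
tool_rot: [[0.956, 0.292, 0.002], [0.292, -0.956, -0.001], [0.002, 0.002, -1.0]]
ft_force: [0.4, -0.0, 8.2]
grip_width: 0.0129
gripper_force: 59.8
```

```bash
cat > st.py <<'E'
from h import *
s=observe();R=s['tool_rot'];print(s['time_s'],s['position'].round(4),'yaw',np.degrees(np.arctan2(R[1,0],R[0,0])).round(2),'F',s['ft_force'].round(1),'Ftool',(R.T@s['ft_force']).round(1),'M',s['wrist_torque'].round(2),'q',np.round(s['q'],1),s['grip_width'])
E
python3 st.py
```

```text
11.4 [ 0.5525 -0.1557  0.1386] yaw 16.98 F [ 0.4 -0.   8.2] Ftool [ 0.4  0.2 -8.2] M [0.04 0.07 0.07] q [-27.6  28.8  79.    0.   72.2  45.5] 0.012861825583169898
```

Call:
drive_tool(offset=[[0, 0, 0], [0, 0, 0], [0, 0, 0], [0, 0, 0], [0, 0, 0], [0, 0, 0], [0, 0, 0], [0, 0, 0], [0, 0, 0], [0, 0, 0]], turn=[[0, 0, -0.5], [0, 0, -0.5], [0, 0, -0.5], [0, 0, -0.5], [0, 0, -0.5], [0, 0, -0.5], [0, 0, -0.5], [0, 0, -0.5], [0, 0, 0], [0, 0, 0]], hand=[0, 0, 0, 0, 0, 0, 0, 0, 0, 0])

```text
time_s: 12.65
position: [0.5525, -0.1557, 0.1386]
tool_rot: [[0.755, 0.656, 0.002], [0.656, -0.755, -0.001], [0.001, 0.002, -1.0]]
ft_force: [0.2, 0.4, 8.5]
grip_width: 0.0126
gripper_force: 59.8
```

```bash
python3 st.py
```

```text
12.65 [ 0.5525 -0.1557  0.1386] yaw 40.97 F [0.2 0.4 8.5] Ftool [ 0.4 -0.1 -8.5] M [0.01 0.03 0.08] q [-27.6  28.8  79.    0.   72.2  21.5] 0.012580331682619813
```

Call:
drive_tool(offset=[[0, 0, 0], [0, 0, 0], [0, 0, 0], [0, 0, 0], [0, 0, 0], [0, 0, 0], [0, 0, 0], [0, 0, 0], [0, 0, 0], [0, 0, 0]], turn=[[0, 0, -0.4], [0, 0, -0.4], [0, 0, -0.4], [0, 0, -0.4], [0, 0, -0.3], [0, 0, -0.3], [0, 0, -0.2], [0, 0, -0.2], [0, 0, -0.1], [0, 0, 0]], hand=[0, 0, 0, 0, 0, 0, 0, 0, 0, 0])

```text
time_s: 13.9
position: [0.5525, -0.1557, 0.1386]
tool_rot: [[0.542, 0.84, 0.002], [0.84, -0.542, -0.001], [0.0, 0.002, -1.0]]
ft_force: [0.2, 0.1, 7.7]
grip_width: 0.0129
gripper_force: 59.7
```

```bash
python3 st.py
```

```text
13.9 [ 0.5525 -0.1557  0.1386] yaw 57.17 F [0.2 0.1 7.7] Ftool [ 0.2  0.1 -7.7] M [ 0.05  0.06 -0.02] q [-27.6  28.8  79.    0.   72.2   5.3] 0.012896833495833898
```

Turned 52° so far with no resistance; I'll take small steps from here.

Call:
drive_tool(offset=[[0, 0, 0], [0, 0, 0], [0, 0, 0], [0, 0, 0], [0, 0, 0], [0, 0, 0], [0, 0, 0], [0, 0, 0], [0, 0, 0], [0, 0, 0]], turn=[[0, 0, -0.1], [0, 0, -0.1], [0, 0, -0.1], [0, 0, -0.1], [0, 0, -0.1], [0, 0, -0.1], [0, 0, -0.1], [0, 0, 0], [0, 0, 0], [0, 0, 0]], hand=[0, 0, 0, 0, 0, 0, 0, 0, 0, 0])

```text
time_s: 15.15
position: [0.5524, -0.1556, 0.1386]
tool_rot: [[0.48, 0.877, 0.002], [0.877, -0.48, -0.001], [0.0, 0.002, -1.0]]
ft_force: [-0.7, 1.3, 8.9]
grip_width: 0.0128
gripper_force: 59.9
```

```bash
python3 st.py
```

```text
15.15 [ 0.5524 -0.1556  0.1386] yaw 61.32 F [-0.7  1.3  8.9] Ftool [ 0.8 -1.2 -8.9] M [ 0.14  0.16 -0.38] q [-27.6  28.8  79.    0.   72.2   1.1] 0.012819773137489202
```

Call:
drive_tool(offset=[[0, 0, 0], [0, 0, 0], [0, 0, 0], [0, 0, 0], [0, 0, 0], [0, 0, 0], [0, 0, 0], [0, 0, 0], [0, 0, 0], [0, 0, 0]], turn=[[0, 0, -0.08], [0, 0, -0.08], [0, 0, 0], [0, 0, 0], [0, 0, 0], [0, 0, 0], [0, 0, 0], [0, 0, 0], [0, 0, 0], [0, 0, 0]], hand=[0, 0, 0, 0, 0, 0, 0, 0, 0, 0])

```text
time_s: 16.4
position: [0.5524, -0.1556, 0.1386]
tool_rot: [[0.466, 0.885, 0.002], [0.885, -0.466, -0.0], [0.001, 0.002, -1.0]]
ft_force: [-0.0, 0.7, 8.0]
grip_width: 0.0126
gripper_force: 60.2
```

```bash
python3 st.py
```

```text
16.4 [ 0.5524 -0.1556  0.1386] yaw 62.25 F [-0.   0.7  8. ] Ftool [ 0.6 -0.3 -8. ] M [ 0.09  0.13 -0.71] q [-27.6  28.8  79.    0.   72.2   0.2] 0.012571501344942984
```

The moment rises steadily against the turn, so this is the stop, at about 56°. I'll back off about 4° and lift slowly.

Call:
drive_tool(offset=[[0, 0, 0], [0, 0, 0], [0, 0, 0], [0, 0, 0], [0, 0, -0.025], [0, 0, -0.05], [0, 0, -0.05], [0, 0, -0.05], [0, 0, 0], [0, 0, 0]], turn=[[0, 0, 0.25], [0, 0, 0.25], [0, 0, 0.15], [0, 0, 0], [0, 0, 0], [0, 0, 0], [0, 0, 0], [0, 0, 0], [0, 0, 0], [0, 0, 0]], hand=[0, 0, 0, 0, 0, 0, 0, 0, 0, 0])

```text
time_s: 17.65
position: [0.5519, -0.1554, 0.1444]
tool_rot: [[0.524, 0.852, -0.0], [0.852, -0.524, 0.0], [0.0, -0.0, -1.0]]
ft_force: [0.6, -0.5, -0.6]
grip_width: 0.0129
gripper_force: 58.8
```

```bash
python3 st.py
```

```text
17.65 [ 0.5519 -0.1554  0.1444] yaw 58.43 F [ 0.6 -0.5 -0.6] Ftool [-0.1  0.8  0.6] M [-0.04 -0.24  0.01] q [-27.6  28.4  78.5   0.   73.1   4. ] 0.012947531403345416
```

Call:
drive_tool(offset=[[0, 0, -0.025], [0, 0, -0.025], [0, 0, -0.025], [0, 0, 0], [0, 0, 0], [0, 0, 0], [0, 0, 0], [0, 0, 0], [0, 0, 0], [0, 0, 0]], turn=[[0, 0, 0], [0, 0, 0], [0, 0, 0], [0, 0, 0], [0, 0, 0], [0, 0, 0], [0, 0, 0], [0, 0, 0], [0, 0, 0], [0, 0, 0]], hand=[0, 0, 0, 0, 0, 0, 0, 0, 0, 0])

```text
time_s: 18.9
position: [0.5519, -0.1555, 0.1478]
tool_rot: [[0.524, 0.852, -0.0], [0.852, -0.524, 0.0], [-0.0, -0.0, -1.0]]
ft_force: [0.0, -0.8, -0.6]
grip_width: 0.013
gripper_force: 58.9
```

Call:
drive_tool(offset=[[0, 0, -0.1], [0, 0, -0.2], [0, 0, -0.3], [0, 0, -0.4], [0, 0, -0.4], [0, 0, -0.3], [0, 0, -0.2], [0, 0, -0.1], [0, 0, 0], [0, 0, 0]], turn=[[0, 0, 0], [0, 0, 0], [0, 0, 0], [0, 0, 0], [0, 0, 0], [0, 0, 0], [0, 0, 0], [0, 0, 0], [0, 0, 0], [0, 0, 0]], hand=[0, 0, 0, 0, 0, 0, 0, 0, 0, 0])

```text
time_s: 20.15
position: [0.5517, -0.1554, 0.2273]
tool_rot: [[0.524, 0.852, -0.001], [0.852, -0.524, 0.0], [-0.0, -0.001, -1.0]]
ft_force: [-0.1, -0.4, -1.4]
grip_width: 0.0126
gripper_force: 59.0
```

Call:
drive_tool(offset=[[0.3, -0.19, 0], [0.5, -0.32, 0], [0.7, -0.45, 0], [0.85, -0.54, 0], [0.9, -0.57, 0], [0.9, -0.57, 0], [0.85, -0.54, 0], [0.7, -0.45, 0], [0.45, -0.29, 0], [0.22, -0.15, 0]], turn=[[0, 0, 0], [0, 0, 0], [0, 0, 0], [0, 0, 0], [0, 0, 0], [0, 0, 0], [0, 0, 0], [0, 0, 0], [0, 0, 0], [0, 0, 0]], hand=[0, 0, 0, 0, 0, 0, 0, 0, 0, 0])

```text
time_s: 21.4
position: [0.546, 0.1485, 0.2277]
tool_rot: [[0.522, 0.853, -0.0], [0.853, -0.522, 0.0], [-0.0, -0.0, -1.0]]
ft_force: [0.2, 0.2, -0.8]
grip_width: 0.0123
gripper_force: 59.0
```

```bash
python3 st.py
python3 - <<'E'
from h import *
a=get_image('scene')[150:390,160:440]
cv2.imwrite('pics/c2.png',cv2.resize(a,None,fx=2,fy=2))
E
```

```text
21.4 [0.546  0.1485 0.2277] yaw 58.53 F [ 0.2  0.2 -0.8] Ftool [0.2 0.1 0.8] M [-0.03  0.02  0.02] q [ 3.2 23.6 72.1  0.  84.3 34.7] 0.012259781477462442
```

View pics/c2.png

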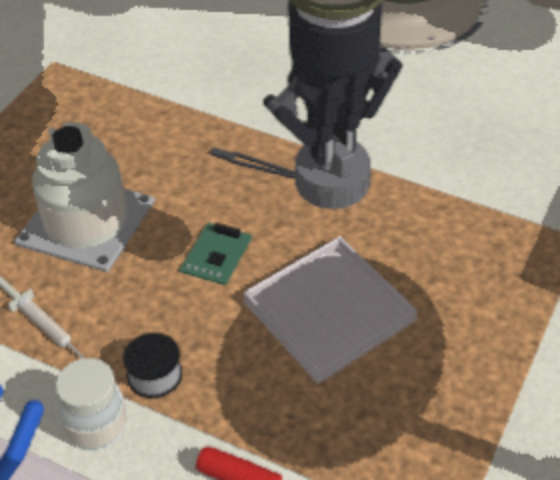

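The cap is held level over the tray, and the bottle neck is open. Now I'll lower it.

Call:
drive_tool(offset=[[0, 0, 0.3], [0, 0, 0.6], [0, 0, 0.8], [0, 0, 0.8], [0, 0, 0.7], [0, 0, 0.5], [0, 0, 0.4], [0, 0, 0.2], [0, 0, 0.1], [0, 0, 0]], turn=[[0, 0, 0], [0, 0, 0], [0, 0, 0], [0, 0, 0], [0, 0, 0], [0, 0, 0], [0, 0, 0], [0, 0, 0], [0, 0, 0], [0, 0, 0]], hand=[0, 0, 0, 0, 0, 0, 0, 0, 0, 0])

```text
time_s: 22.7
position: [0.5467, 0.1467, 0.0519]
tool_rot: [[0.524, 0.852, 0.0], [0.852, -0.524, -0.0], [0.0, 0.0, -1.0]]
ft_force: [0.0, 0.7, -0.6]
grip_width: 0.0127
gripper_force: 59.0
```

Call:
drive_tool(offset=[[0, 0, 0.05], [0, 0, 0.05], [0, 0, 0.05], [0, 0, 0.05], [0, 0, 0.025], [0, 0, 0], [0, 0, 0], [0, 0, 0], [0, 0, 0], [0, 0, 0]], turn=[[0, 0, 0], [0, 0, 0], [0, 0, 0], [0, 0, 0], [0, 0, 0], [0, 0, 0], [0, 0, 0], [0, 0, 0], [0, 0, 0], [0, 0, 0]], hand=[0, 0, 0, 0, 0, 0, 0, 0, 0, 0])

```text
time_s: 23.95
position: [0.5466, 0.1469, 0.0429]
tool_rot: [[0.523, 0.852, 0.0], [0.852, -0.523, 0.0], [0.0, 0.0, -1.0]]
ft_force: [-0.0, -0.2, -0.2]
grip_width: 0.013
gripper_force: 59.0
```

Call:
drive_tool(offset=[[0, 0, 0.025], [0, 0, 0.025], [0, 0, 0.025], [0, 0, 0.025], [0, 0, 0.025], [0, 0, 0], [0, 0, 0], [0, 0, 0], [0, 0, 0], [0, 0, 0]], turn=[[0, 0, 0], [0, 0, 0], [0, 0, 0], [0, 0, 0], [0, 0, 0], [0, 0, 0], [0, 0, 0], [0, 0, 0], [0, 0, 0], [0, 0, 0]], hand=[0, 0, 0, 0, 0, 0, 0, 0, 0, 0])

```text
time_s: 25.2
position: [0.5466, 0.1469, 0.0379]
tool_rot: [[0.524, 0.852, 0.0], [0.852, -0.524, 0.0], [0.0, 0.0, -1.0]]
ft_force: [-0.2, -0.6, -0.3]
grip_width: 0.0129
gripper_force: 59.0
```

Call:
drive_tool(offset=[[0, 0, 0.025], [0, 0, 0.025], [0, 0, 0], [0, 0, 0], [0, 0, 0], [0, 0, 0], [0, 0, 0], [0, 0, 0], [0, 0, 0], [0, 0, 0]], turn=[[0, 0, 0], [0, 0, 0], [0, 0, 0], [0, 0, 0], [0, 0, 0], [0, 0, 0], [0, 0, 0], [0, 0, 0], [0, 0, 0], [0, 0, 0]], hand=[0, 0, 0, 0, 0, 0, 0, 0, 0, 0])

```text
time_s: 26.45
position: [0.5466, 0.1469, 0.0362]
tool_rot: [[0.524, 0.852, 0.0], [0.852, -0.524, -0.0], [0.0, 0.0, -1.0]]
ft_force: [-1.2, -0.6, 5.9]
grip_width: 0.0128
gripper_force: 59.8
```

The cap touched down at about 6 N. Release and retreat.

Call:
drive_tool(offset=[[0, 0, -0.01], [0, 0, 0], [0, 0, 0], [0, 0, 0], [0, 0, 0], [0, 0, 0], [0, 0, 0], [0, 0, 0], [0, 0, 0], [0, 0, 0]], turn=[[0, 0, 0], [0, 0, 0], [0, 0, 0], [0, 0, 0], [0, 0, 0], [0, 0, 0], [0, 0, 0], [0, 0, 0], [0, 0, 0], [0, 0, 0]], hand=[0, 0.2, 0.25, 0.3, 0.35, 0.4, 0.45, 0.5, 0.5, 0.5], newtons=20)

```text
time_s: 27.7
position: [0.5466, 0.1469, 0.0362]
tool_rot: [[0.523, 0.852, -0.0], [0.852, -0.523, -0.0], [-0.0, -0.0, -1.0]]
ft_force: [-0.4, -0.3, 0.6]
grip_width: 0.0428
gripper_force: 0.0
```

Call:
drive_tool(offset=[[0, 0, -0.1], [0, 0, -0.3], [0, 0, -0.5], [0, 0, -0.7], [0, 0, -0.8], [0, 0, -0.8], [0, 0, -0.6], [0, 0, -0.3], [0, 0, 0], [0, 0, 0]], turn=[[0, 0, 0], [0, 0, 0], [0, 0, 0], [0, 0, 0], [0, 0, 0], [0, 0, 0], [0, 0, 0], [0, 0, 0], [0, 0, 0], [0, 0, 0]], hand=[0.5, 0.5, 0.5, 0.5, 0.5, 0.5, 0.5, 0.5, 0.5, 0.5])

```text
time_s: 28.95
position: [0.5462, 0.1468, 0.1993]
tool_rot: [[0.524, 0.852, -0.002], [0.852, -0.524, -0.0], [-0.001, -0.001, -1.0]]
ft_force: [0.1, 0.6, -0.4]
grip_width: 0.0423
gripper_force: 0.0
```

```bash
python3 st.py
python3 - <<'E'
from h import *
a=get_image('wrist');cv2.imwrite('pics/w3.png',a)
E
```

```text
28.95 [0.5462 0.1468 0.1993] yaw 58.43 F [ 0.1  0.6 -0.4] Ftool [ 0.6 -0.2  0.4] M [-0.01  0.01  0.04] q [ 3.1 24.8 74.9  0.  80.4 34.6] 0.04232076276385381
```

View pics/w3.png

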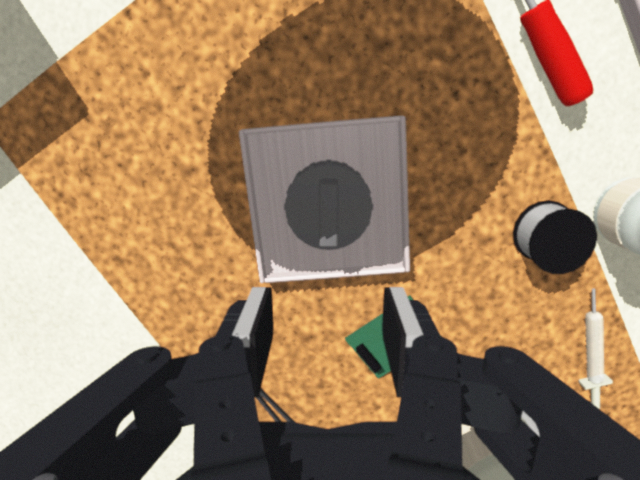

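The wrist view shows the cap flat near the tray's centre, around (329,204), bar up and released, with the other things where they were. Handing in.

```bash
python3 -c "
from rig import *
print(env.close_job())"
```

```text
the job is handed in; nothing more can be done
None
```

I pressed the cap to its flange, turned it about 56° to its stop, lifted it off and set it flat near the tray's centre, bar up; the job was handed in at about 29 s, but no verdict came back.

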